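# Check a mounted sample with the handheld microscope

## Task

Look at the sample in the larger tub: tip its loose lid clearly up by the tab on its edge, the far edge still on the rim, then lift it off and lay it flat on the bench beside the tub without dropping it. Then draw the handheld microscope out of its slanted dock, turn it so that its lens points straight down, and finish holding it still in the gripper over the middle of the open tub, the lens about 3 cm above the rim and touching neither tub nor sample. Leave the tub where it stands, and do not disturb the small tub, the stone or the two caps.

Things in the scene. Friction and masses are not known exactly. Their poses are not given: they have to be found in the camera images.
- tub: the larger tub: grey, round, open-topped under its lid, 95 mm across outside, walls 3 mm, 48 mm high, loose (about 350 g) on the bench. Origin at the centre of its underside, z up. A round sample mount stands in its middle on a black insert. On the side of the tub away from the dock the bench is clear (0.25 m wide).
- tub_rim (a point): centre of the tub's mouth, at the level of its rim, 48 mm above the bench
- lid_tab (a point): middle of the lid's grip tab, 66 mm from the lid's axis. The tab sticks out level from the lid's edge: 30 mm long (along the radius), 16 mm wide, 12 mm thick, from 6 to 18 mm above the lid's lower edge. +x points from the tab to the lid's centre, y runs across the 16 mm width, z is up, square to the disc.
- lid_mid (a point): centre of the white lid (60 g), 6 mm above its lower edge; axes as lid_tab. It sits loosely on the tub's rim: a disc 105 mm across, its top 12 mm above its lower edge, with a skirt that reaches 8 mm down outside the rim (2.5 mm play all round). On the closed tub its lower edge is 40 mm above the bench.
- sample_mid (a point): centre of the sample mount, a dark disc 40 mm across and 14 mm high that lies loose in the tub, its top 18 mm below the rim
- dock: slanted dock of the microscope: black base plate 124 x 86 x 14 mm, fixed on the bench, with a round cup (45 mm across outside, 37 mm inside, 65 mm deep) that leans 40 degrees from upright towards the dock's -x side. Origin at the centre of the underside.
- dock_mouth (a point): centre of the mouth of the dock's cup
- scope_mid (a point): centre of the handheld microscope: a round stick 150 mm long, 34 mm across (150 g), lens first in the dock's cup, its last 85 mm (tail) sticking out. z runs along it from lens to tail. A ribbed ring 39 mm across lies 4 to 17 mm tailwards of this point; from there to the tail end (75 mm from this point) is the plain aluminium barrel, 34 mm across, where it is gripped.
- scope_lens (a point): lens of the microscope: the middle of its lens end, 75 mm from scope_mid; same axes
- small_tub_mid (a point): centre of a smaller closed tub, 68 mm across, 37 mm high, standing on the scan board (a fixed white-topped board 160 x 400 mm, 8 to 9 mm thick, at the far side of the bench); leave alone
- stone_mid (a point): centre of a brown stone, about 105 x 50 x 40 mm, lying on the scan board; leave alone
- cap0_mid (a point): centre of a shallow cap with a white pellet, 32 mm across, 12 mm high, on the bench between the robot and the work; leave alone
- cap1_mid (a point): centre of the second, equal cap; leave alone
Not all that is in view belongs to the job. What is shaped like the part that bears lid_tab but red is not meant. Leave any yellow look-alike of the dock alone.

How it is judged:
By the outcome, as a careful person would: the job done as asked, in the order asked, and still so for the second after the job is handed in, while the arm keeps its last pose, push and grip.
It also fails if it takes over 61 s, if anything falls off the work surface, if the arm or the gripper's body presses on something with over 40 N, if the wrist force passes 120 N, or if a joint passes its speed limit or range.

## Robot

A 7-joint arm with a two-finger parallel gripper is mounted at the origin on the work surface. World frame = base frame: x ahead of the robot, y to its left, z up, the work surface at z = 0. Lengths are in m, angles in degrees, forces in N, time in s.
With the tool pointing down it reaches from about 0.425 to 1.025 m from the base axis. Payload 9.4 kg.
Tool frame: the origin (TCP) lies midway between the tips of the shut fingers; the grasp point (between the pads) lies 19 mm behind it; z points along the fingers, x is the direction in which the jaws open and shut, and the axes are right-handed (so a half turn about z gives the same grasp; the last joint's range is limited). The gripper opens to 85 mm and grips with 20 to 120 N. Pads are 22 mm wide; open, the fingers measure 114 mm over their backs; the gripper's body (76 mm by 85 mm) begins 54 mm behind the grasp point. The pads swing forward as they close: fully open they stand 13 mm farther back than shut.
Start: joints at [59.891, 34.337, -0.143, 91.639, 0.103, 54.024, -4.572], TCP at [0.315, -0.653, 0.231] pointing down, gripper open.
Joint ranges: [-147.43, 147.43], [-19.82, 112.94], [-74.19, 73.91], [6.32, 146.72], [-59.91, 239.91], [6.04, 106.73], [-150.56, 150.56]. Speed limits (degrees/s): [127.2, 127.2, 172.46, 172.46, 180, 180, 180].

## Interface

Orientations are given as [roll, pitch, yaw] about the fixed x, y, z axes, in that order (R = Rz(yaw) Ry(pitch) Rx(roll)).
In Python, from plant import env gives the robot as it stands.
- The arm moves only by the tool apply_moves, never from a script. Its argument "deltas" is a list that holds one entry, the list of rows, each a list of 6 numbers: the shift along the tool's x, y, z in mm, then the turn, a rotation vector about the tool's x, y, z in rad. A call has 1 to 12 rows; each row is the pose to reach, as a shift and turn from the pose measured when the call began, along the tool's axes at that moment; what a row does not reach only later rows make up. A row lasts 1/12 s, in which the tool goes at most 41.7 mm and 7.16 degrees, less where a joint would pass 70% of its speed; a pose out of reach is approached as far as the arm can. A call with a gripper value outside its range is refused whole. "grip" is the opening in per cent of the stroke, from 0 (shut) to 100 (fully open), set as the call begins (left out, the last holds). The fingers move at their own pace and stop on an object; "force" is the grip in N (left out, the last holds). Time passes only in rows, so rows that repeat a pose let the fingers close. It gives the time, the measured TCP pose, the force and the opening at its end, in the units of the state.
- env.state(): the state, without advancing time (a new reading comes with each control period).
- env.read_camera(name): name is "scene" or "top"; returns a dict with "pixels" (384x512x3 uint8, red, green, blue), "range_z" (384x512 float32, m along the optical axis (not along the pixel's ray), 0 where there is no reading), "fovy" (degrees; the focal length in pixels is half the picture's height over the tangent of half this angle, whatever the lens; pixels are square), "cx", "cy" (the principal point, pixels), "camera_from_world" (4x4, takes a point from world to camera coordinates). Camera axes: x right, y up, looking along -z (the intrinsics and any distortion apply to the point x, -y, -z); pixel columns grow to the right and rows downward; lengths in m; the calibration is good to about 2 mm. A picture is of the moment at which its call begins.
- env.finish_job(): hands the job in, once; it reports no verdict.
The state is a dict: "clock": time; "q": joint angles; "qd": joint speeds; "tau": joint torques, N m; "eef_pos": TCP position; "tcp_rot": TCP orientation; "wrist_force": force on the tool from outside, world axes, zero at the start; "moment": the same for the moment, N m; "grip_width": finger opening in m.
Only numpy, scipy, OpenCV 4.12 (cv2) and the standard library are available. Lean on these libraries where they do the work, as an engineer would, in place of code of your own. Each camera call takes 0.05 s, during which the arm holds its last target. There are 200 camera calls.

## Working session

There is one attempt and no reset: what is moved stays moved. The work goes in short steps, Python scripts to look and compute and a tool call to move; the robot and the scene stay as the last step left them, time stands still between calls to the robot, and variables do not carry over. Pictures are saved under pics/ and viewed, about 8 in all and at most 12, crops included, and the job is handed in when it is done.

Besides the shell and the picture viewer there is one more tool, called after "Call:" as name([rows], argument=value, ...), one row to a line, values as JSON. apply_moves: Moves the arm, as the interface text tells. Its arguments: {"type":"object","properties":{"deltas":{"type":"array","items":{"type":"array","items":{"type":"array","items":{"type":"number"}}}},"grip":{"type":"number"},"force":{"type":"number"}},"required":["deltas"]}

```bash
mkdir -p pics; ls
cat > h.py <<'E'
import numpy as np, cv2
from plant import env
def grab(n):
    c=env.read_camera(n); c['f']=192/np.tan(np.radians(c['fovy'])/2); return c
def pts(c):
    h,w=c['range_z'].shape; u,v=np.meshgrid(np.arange(w),np.arange(h)); z=c['range_z']
    P=np.stack([(u-c['cx'])/c['f']*z,-(v-c['cy'])/c['f']*z,-z,np.ones_like(z)],-1)
    return (P@np.linalg.inv(c['camera_from_world']).T)[...,:3]
E
python3 - <<'E'
from h import *
import pickle
for n in('scene','top'):
    c=grab(n); pickle.dump(c,open(n+'0.pkl','wb'))
    print({k:v for k,v in c.items() if k not in('pixels','range_z')})
    cv2.imwrite(f'pics/{n}0.png',cv2.resize(c['pixels'][...,::-1],(800,600),interpolation=cv2.INTER_CUBIC))
print(env.state())
E
```

```text
pics
{'fovy': 48.09776675870369, 'cx': 260.1213917758896, 'cy': 193.5724995090363, 'camera_from_world': array([[-6.63896031e-01,  7.47824731e-01,  4.81221400e-04,
         3.85532398e-01],
       [-6.33232592e-01, -5.62506702e-01,  5.31603889e-01,
         3.31532762e-01],
       [ 3.97817226e-01,  3.52624987e-01,  8.46992959e-01,
        -1.30099126e+00],
       [ 0.00000000e+00,  0.00000000e+00,  0.00000000e+00,
         1.00000000e+00]]), 'f': np.float64(430.2507762893146)}
{'fovy': 56.339082594865054, 'cx': 254.0454606382128, 'cy': 187.41945667059832, 'camera_from_world': array([[ 0.01763954, -0.99983942, -0.00315899,  0.01512704],
       [ 0.99402447,  0.01719638,  0.10779446, -0.5892184 ],
       [-0.10772283, -0.00504156,  0.99416818, -0.67220323],
       [ 0.        ,  0.        ,  0.        ,  1.        ]]), 'f': np.float64(358.53602129020305)}
{'clock': 0.1, 'q': array([59.89152879, 34.37875621, -0.14609023, 91.6771448 ,  0.10344501,
       54.02418751, -4.57189577]), 'qd': array([ 0.10529728,  0.04520494,  0.0186402 , -0.08690177, -0.04350012,
        0.0004568 , -0.02142951]), 'tau': array([ 5.41771733e-03, -7.78000832e+01,  1.57038957e+00, -2.58626747e+01,
        1.26884648e-02,  5.52923200e-03,  4.67953339e-05]), 'eef_pos': array([ 0.31436459, -0.65282144,  0.23051309]), 'tcp_rot': array([ 1.79992492e+02,  7.96133596e-02, -6.42819739e+01]), 'wrist_force': array([-0.38349351, -0.40963263,  0.7141313 ]), 'moment': array([-0.00310087, -0.01602619,  0.03988339]), 'grip_width': 0.08581157073162475}
```

View pics/scene0.png

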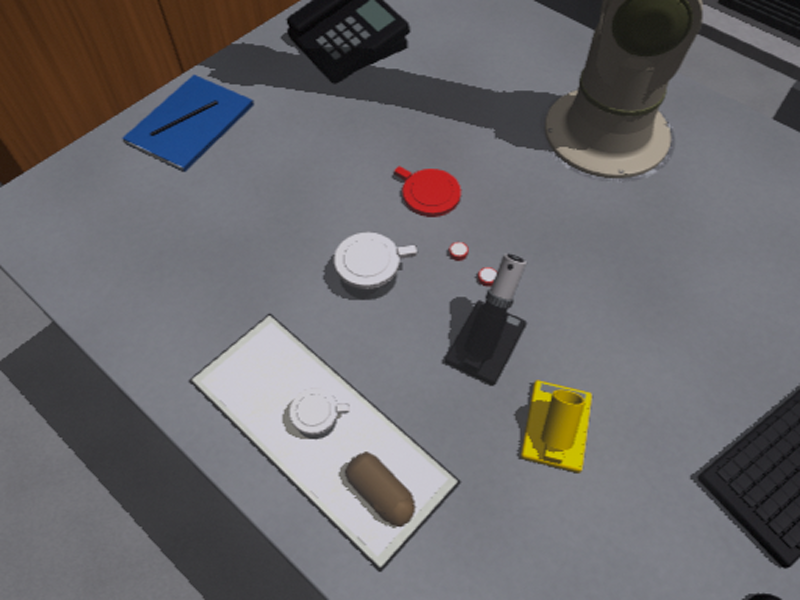

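View pics/top0.png

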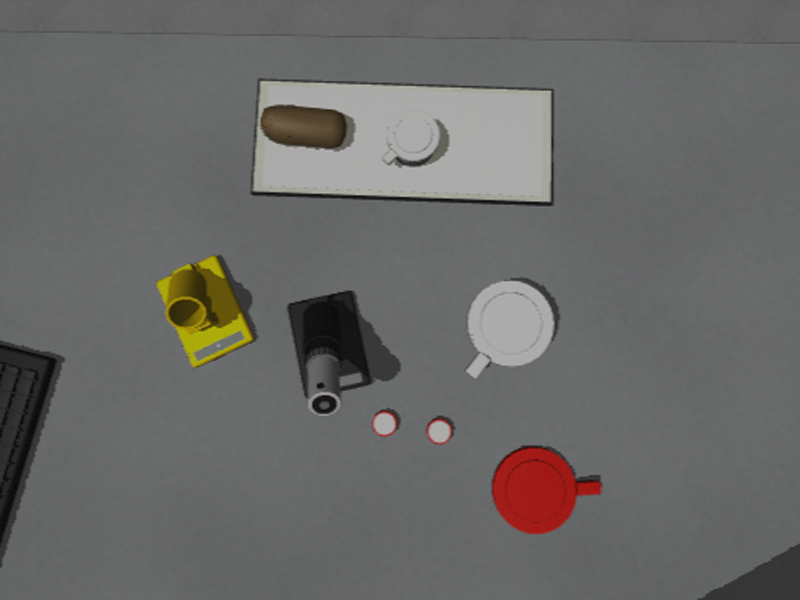

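The white lid on the grey tub is at top-view pixel (511,322), with its tab at (478,366). The red look-alike lid is at (535,490), and the small tub is on the board at (413,137). The black dock with the microscope is at (330,345), its tail at (323,403). The yellow look-alike dock is at (205,310). I take the white lid and the black dock, because they match the description in colour, size and place.

Run:
```python
from h import *
import pickle
C={n:pickle.load(open(n+'0.pkl','rb')) for n in('scene','top')}
for n,c in C.items():
    P=pts(c); hsv=cv2.cvtColor(c['pixels'],cv2.COLOR_RGB2HSV); H,S,V=[hsv[...,i].astype(int) for i in range(3)]
    ok=c['range_z']>0
    print(n,'bench z',np.median(P[ok&(abs(P[...,0]-.55)<.05)&(abs(P[...,1]+.4)<.05)][:,2]) if (ok&(abs(P[...,0]-.55)<.05)&(abs(P[...,1]+.4)<.05)).any() else None)
    # white things
    m=((S<40)&(V>110)&ok&(P[...,2]>.0)).astype(np.uint8)
    k,L,st,ce=cv2.connectedComponentsWithStats(m)
    for i in range(1,k):
        if st[i,4]>30:
            q=P[L==i]; print('white',st[i],q.mean(0).round(3),np.percentile(q[:,2],[5,50,95]).round(3))
    # lid
    near=ok&(S<60)&(V>90)&(P[...,2]>.043)&(P[...,2]<.065)&(P[...,0]<.72)
    near&=(np.hypot(P[...,0]-np.median(P[near][:,0]),P[...,1]-np.median(P[near][:,1]))<.12)
    q=P[near]; top=q[(q[:,2]>.048)]
    (cx,cy),r=cv2.minEnclosingCircle(top[np.hypot(*(top[:,:2]-np.median(top[:,:2],0)).T)<.056][:,:2].astype(np.float32))
    med=np.median(top[:,:2],0); print('lid circ',cx,cy,r,'med',med, np.percentile(q[:,2],[5,50,95]))
    d=np.hypot(q[:,0]-cx,q[:,1]-cy); t=q[(d>.058)&(d<.085)]
    print('tab',t.mean(0),len(t),'az',np.degrees(np.arctan2(*(t.mean(0)[:2]-[cx,cy])[::-1])), d.max())
    # red caps / lid
    m=((S>150)&((H<8)|(H>172))&ok).astype(np.uint8); k,L,st,ce=cv2.connectedComponentsWithStats(m)
    for i in range(1,k):
        if st[i,4]>20: q=P[L==i]; print('red',st[i],((q.min(0)+q.max(0))/2).round(3))
    # dock+scope region
    sc=ok&(S<60)&(P[...,2]>.03)&(P[...,0]>.35)&(P[...,0]<.68)&(P[...,1]>-.02)&(P[...,1]<.25)
    q=P[sc]; print('dockreg',len(q),q.min(0),q.max(0))
    np.save(n+'_sc.npy',q)
    for z in np.arange(.04,.19,.02):
        s=q[abs(q[:,2]-z)<.01]; 
        if len(s): print(round(z,3),s.mean(0).round(3),len(s),s.min(0).round(3),s.max(0).round(3))
```

```text
scene bench z 0.0003083059116298914
white [153   1  40  34 280] [ 0.229 -0.704  0.002] [0.    0.002 0.004]
white [ 246    0  133   61 3415] [-0.061 -0.325  0.002] [0.    0.001 0.004]
white [ 80  47  42  36 222] [ 0.527 -0.725  0.002] [0.    0.001 0.004]
white [    0    46   512   338 71878] [0.548 0.03  0.004] [0.    0.002 0.012]
white [289 156  10   7  56] [ 0.416 -0.029  0.013] [0.01  0.013 0.015]
white [347 246  11   5  35] [0.528 0.234 0.015] [0.013 0.015 0.018]
lid circ 0.5499895811080933 -0.10784631222486496 0.055871348828077316 med [ 0.55123517 -0.10646034] [0.04932472 0.05310162 0.05693269]
tab [ 0.49667211 -0.06634745  0.05690535] 47 az 142.10511923904656 0.07729772004306124
red [253 107  42  31 893] [ 0.346 -0.162  0.011]
dockreg 1228 [0.44823176 0.08345809 0.03000874] [0.58362728 0.14323294 0.16127209]
0.04 [0.566 0.127 0.041] 125 [0.535 0.1   0.03 ] [0.584 0.143 0.05 ]
0.06 [0.554 0.124 0.06 ] 200 [0.52  0.093 0.05 ] [0.57  0.141 0.07 ]
0.08 [0.536 0.119 0.08 ] 233 [0.503 0.092 0.07 ] [0.554 0.137 0.09 ]
0.1 [0.518 0.115 0.099] 212 [0.482 0.09  0.09 ] [0.537 0.134 0.11 ]

[... 808 characters left out ...]
[ 0.49712342 -0.06903282  0.05710394] 94 az 141.26236850688662 0.07629157773193161
red [ 315  286   70   56 2481] [ 0.348 -0.164  0.01 ]
dockreg 1586 [0.4488775  0.080821   0.03003063] [0.5843816  0.14014198 0.1589729 ]
0.04 [0.571 0.118 0.041] 99 [0.546 0.096 0.03 ] [0.584 0.14  0.05 ]
0.06 [0.556 0.116 0.06 ] 185 [0.518 0.091 0.05 ] [0.571 0.139 0.07 ]
0.08 [0.535 0.112 0.081] 272 [0.508 0.089 0.07 ] [0.554 0.135 0.09 ]
0.1 [0.52  0.109 0.099] 253 [0.493 0.087 0.09 ] [0.539 0.129 0.11 ]
0.12 [0.501 0.105 0.119] 242 [0.477 0.085 0.11 ] [0.517 0.122 0.13 ]
0.14 [0.473 0.099 0.142] 353 [0.449 0.081 0.13 ] [0.497 0.118 0.15 ]
0.16 [0.47  0.099 0.154] 182 [0.46  0.084 0.15 ] [0.482 0.112 0.159]
```

Run:
```python
from h import *
import pickle
from scipy.optimize import least_squares
C={n:pickle.load(open(n+'0.pkl','rb')) for n in('scene','top')}
# cylinder fit, known radius, on barrel / cup
Q=[np.load(n+'_sc.npy') for n in('scene','top')]
for name,qs in(('scene',Q[:1]),('top',Q[1:]),('both',Q)):
    q=np.vstack(qs)
    a0=np.array([-np.sin(np.radians(40)),-.16,.766]);a0/=np.linalg.norm(a0)
    p0=np.array([.49,.106,.12])
    t=(q-p0)@a0
    s=q[(t>-.015)&(t<.03)]  # barrel away from end & ring
    def f(x):
        a=np.array([x[0],x[1],1]);a/=np.linalg.norm(a); d=s-[x[2],x[3],.12]; return np.linalg.norm(d-np.outer(d@a,a),axis=1)-.017
    r=least_squares(f,[a0[0]/a0[2],a0[1]/a0[2],.495,.106],loss='soft_l1',f_scale=.001)
    a=np.array([r.x[0],r.x[1],1]);a/=np.linalg.norm(a); p=np.array([r.x[2],r.x[3],.12])
    t=(q-p)@a; d=np.linalg.norm((q-p)-np.outer(t,a),axis=1)
    print(name,'axis',a.round(3),'lean',np.degrees(np.arccos(a[2])),'az',np.degrees(np.arctan2(a[1],a[0])),'p',p,'res',abs(f(r.x)).mean(),len(s))
    tt=t[d<.02]; tail=np.percentile(tt,99); print('tail t',tt.max(),tail,'mid',p+(tail-.075)*a,'tail pt',p+tail*a)
    for b in np.arange(-.1,.05,.006):
        k=(abs(t-b)<.003); 
        if k.sum()>5: print(round(b,3),k.sum(),np.percentile(d[k],[50,90]).round(4),end=' | ')
    print()
# lid circle in top and scene via contour
for n,c in C.items():
    P=pts(c); ok=(np.hypot(P[...,0]-.55,P[...,1]+.11)<.1)&(P[...,2]>.0495)
    q=P[ok]; cen=np.median(q[:,:2],0)
    d=np.hypot(*(q[:,:2]-cen).T)
    ang=np.degrees(np.arctan2(q[:,1]-cen[1],q[:,0]-cen[0]))
    nt=(abs(ang-142)>14)
    mm=q[nt]; h=cv2.convexHull(mm[:,:2].astype(np.float32))[:,0]
    r=least_squares(lambda x:np.hypot(h[:,0]-x[0],h[:,1]-x[1])-x[2],[*cen,.0525],loss='soft_l1',f_scale=.001)
    print(n,'lid',r.x)
    d=np.hypot(*(q[:,:2]-r.x[:2]).T); tb=q[d>.057]; rect=cv2.minAreaRect((tb[:,:2]*1000).astype(np.float32)); print(rect, 'az of mean',np.degrees(np.arctan2(*(tb.mean(0)[:2]-r.x[:2])[::-1])),np.percentile(tb[:,2],90))
    # black dock base
    px=c['pixels'].max(-1); m=(px<45)&(abs(P[...,2]-.014)<.004)&(abs(P[...,1]-.11)<.1)&(abs(P[...,0]-.53)<.12)
    print('dock',cv2.minAreaRect((P[m][:,:2]*1000).astype(np.float32)),m.sum())
im=C['top']['pixels'][...,::-1]
cv2.imwrite('pics/crop.png',cv2.resize(im[160:285,170:370],(800,500),interpolation=cv2.INTER_CUBIC))
```

```text
scene axis [-0.624 -0.155  0.766] lean 40.0469160816057 az -166.01442203065017 p [0.48160074 0.10428451 0.12      ] res 0.0010569765595216376 292
tail t 0.03841552967013418 0.03762046594015001 mid [0.50493834 0.11009699 0.0913853 ] tail pt [0.45811271 0.09843457 0.14879914]
-0.1 45 [0.0232 0.0247] | -0.094 51 [0.0239 0.0255] | -0.088 45 [0.0232 0.0251] | -0.082 46 [0.0234 0.0255] | -0.076 49 [0.0229 0.0254] | -0.07 46 [0.0238 0.0258] | -0.064 52 [0.0233 0.0249] | -0.058 49 [0.0231 0.0247] | -0.052 55 [0.0229 0.025 ] | -0.046 57 [0.0179 0.0232] | -0.04 36 [0.0172 0.0186] | -0.034 37 [0.0186 0.0197] | -0.028 41 [0.0196 0.022 ] | -0.022 54 [0.0186 0.0206] | -0.016 39 [0.0171 0.0189] | -0.01 39 [0.0171 0.0185] | -0.004 41 [0.0166 0.0184] | 0.002 41 [0.0164 0.018 ] | 0.008 38 [0.0167 0.0187] | 0.014 37 [0.0169 0.0183] | 0.02 40 [0.0172 0.0189] | 0.026 40 [0.0171 0.0195] | 0.032 43 [0.0168 0.0188] | 0.038 49 [0.0132 0.0175] | 
top axis [-0.624 -0.142  0.768] lean 39.784241699241086 az -167.13468739346362 p [0.48265113 0.10247181 0.12      ] res 0.0004443368034111196 365
tail t 0.0397488236
[... 1634 characters left out ...]
26 92 [0.0172 0.0186] | 0.032 116 [0.0168 0.0185] | 0.038 289 [0.0117 0.0162] | 
scene lid [ 0.55182971 -0.11101182  0.05198262]
((497.5457458496094, -68.17410278320312), (18.13813591003418, 22.848901748657227), 52.394371032714844) az of mean 140.4108297720142 0.0594529239465774
dock ((526.4906616210938, 114.46888732910156), (120.54442596435547, 84.4287338256836), 13.88288688659668) 375
top lid [ 0.55284657 -0.11320066  0.05186017]
((498.86578369140625, -71.01756286621094), (16.285083770751953, 23.168758392333984), 53.86997985839844) az of mean 141.71461978198846 0.05934679404222607
dock ((525.0665893554688, 111.9598159790039), (122.54801940917969, 85.4473648071289), 13.279022216796875) 1073
```

View pics/crop.png

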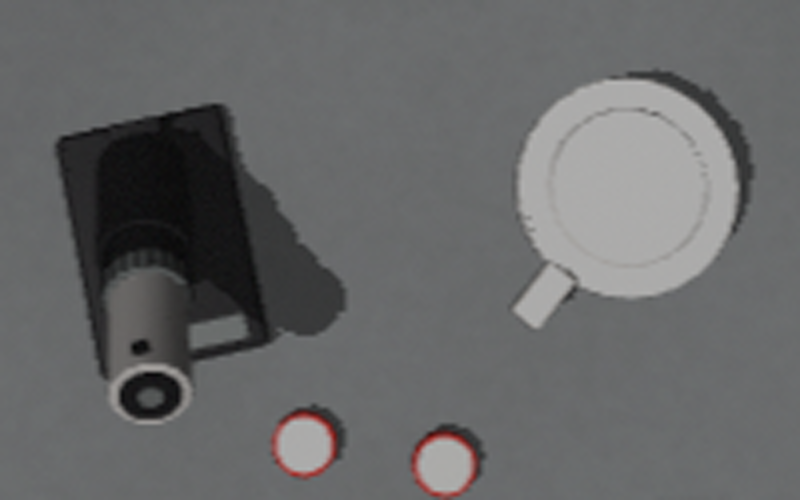

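The crop confirms it: white lid on the grey tub at crop (628,188), tab at (540,297), and the microscope in the black dock with its tail at (150,395). Next I move above the tab with the jaws across its width.

```bash
cat >> h.py <<'E'
from scipy.spatial.transform import Rotation as Ro
def rpy(a): return Ro.from_euler('xyz',a,degrees=True)
def row(p,R,tag=''):
    s=env.state(); R0=rpy(s['tcp_rot']); 
    print(tag,(R0.inv().apply(np.array(p)-s['eef_pos'])*1000).round(1),(R0.inv()*R).as_rotvec().round(4))
def show():
    s=env.state(); print('t',s['clock'],s['eef_pos'].round(4),s['tcp_rot'].round(2),'F',s['wrist_force'].round(1),'w',round(s['grip_width'],4),'q',s['q'].round(0))
E
python3 - <<'E'
from h import *
show(); row([.4992,-.0707,.125],rpy([180,0,52]))
E
```

```text
t 0.1 [ 0.3144 -0.6528  0.2305] [ 1.7999e+02  8.0000e-02 -6.4280e+01] F [-0.4 -0.4  0.7] w 0.0858 q [60. 34. -0. 92.  0. 54. -5.]
 [-444.1 -419.1  106.1] [-1.3000e-03  1.0000e-03 -2.0295e+00]
```

Call:
apply_moves([
  [[-444,-419,106,0,0,-2.03],[-444,-419,106,0,0,-2.03],[-444,-419,106,0,0,-2.03],[-444,-419,106,0,0,-2.03],[-444,-419,106,0,0,-2.03],[-444,-419,106,0,0,-2.03],[-444,-419,106,0,0,-2.03],[-444,-419,106,0,0,-2.03],[-444,-419,106,0,0,-2.03],[-444,-419,106,0,0,-2.03],[-444,-419,106,0,0,-2.03],[-444,-419,106,0,0,-2.03]],
], grip=50, force=40)

```text
clock: 1.1
eef_pos: [0.4635, -0.1819, 0.1453]
tcp_rot: [-179.9, -0.0, 22.0]
wrist_force: [1.0, 0.1, -0.8]
grip_width: 0.0426
```

Run:
```python
from h import *
show(); row([.4992,-.0707,.125],rpy([180,0,52]))
```

```text
t 1.1 [ 0.4635 -0.1819  0.1453] [-1.7993e+02 -1.0000e-02  2.1980e+01] F [ 1.   0.1 -0.8] w 0.0426 q [ 31.  28. -23. 125.  20.  31.  15.]
 [ 74.8 -89.7  20.4] [-1.100e-03 -5.000e-04 -5.239e-01]
```

Call:
apply_moves([
  [[75,-90,20,0,0,-0.524],[75,-90,20,0,0,-0.524],[75,-90,20,0,0,-0.524],[75,-90,20,0,0,-0.524],[75,-90,20,0,0,-0.524],[75,-90,20,0,0,-0.524],[75,-90,20,0,0,-0.524],[75,-90,20,0,0,-0.524]],
])

```text
clock: 1.77
eef_pos: [0.4989, -0.0719, 0.1255]
tcp_rot: [-180.0, -0.0, 51.7]
wrist_force: [-1.2, -0.2, -0.7]
grip_width: 0.0427
```

Run:
```python
from h import *
show(); row([.4992,-.0707,.043],rpy([180,0,52]))
c=grab('top'); P=pts(c)
cv2.imwrite('pics/a.png',cv2.resize(c['pixels'][160:285,220:420,::-1],(800,500),interpolation=cv2.INTER_CUBIC))
```

```text
t 1.7667 [ 0.4989 -0.0719  0.1255] [-179.96   -0.     51.69] F [-1.2 -0.2 -0.7] w 0.0427 q [ 22.  31. -29. 125.  29.  31.  23.]
 [ 1.1 -0.4 82.5] [-0.0008 -0.     -0.0054]
```

View pics/a.png

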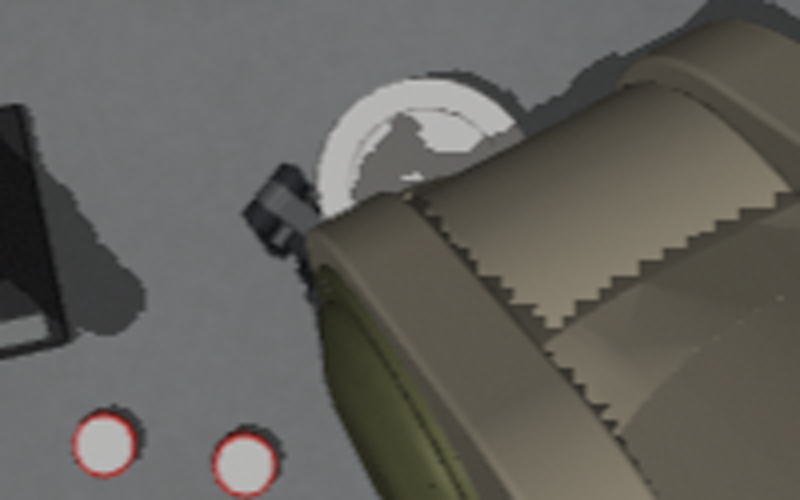

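The top view is mostly hidden by the arm (only the gripper at about (285,210) shows). The jaw opening leaves 13 mm each side, so I go down and close.

Call:
apply_moves([
  [[1,0,40,0,0,-0.005],[1,0,75,0,0,-0.005],[1,0,82,0,0,-0.005],[1,0,82,0,0,-0.005],[1,0,82,0,0,-0.005]],
])

```text
clock: 2.23
eef_pos: [0.4996, -0.0711, 0.0441]
tcp_rot: [-180.0, 0.0, 52.0]
wrist_force: [0.5, 0.4, 0.1]
grip_width: 0.0428
```

Call:
apply_moves([
  [[0,0,0,0,0,0],[0,0,0,0,0,0],[0,0,0,0,0,0],[0,0,0,0,0,0],[0,0,0,0,0,0]],
], grip=0, force=40)

```text
clock: 2.65
eef_pos: [0.5003, -0.0714, 0.0456]
tcp_rot: [179.9, -0.0, 51.9]
wrist_force: [-1.6, 0.5, 8.2]
grip_width: 0.0151
```

Run:
```python
from h import *
show()
c=grab('scene'); P=pts(c)
cv2.imwrite('pics/b.png',cv2.resize(c['pixels'][110:235,160:360,::-1],(800,500),interpolation=cv2.INTER_CUBIC))
s=env.state(); R0=rpy(s['tcp_rot']); p0=s['eef_pos']
u=np.array([.788,-.616,0]); piv=np.array([.552,-.112,.048])+.0475*u
ax=np.cross([0,0,1],u) # try sign: lifts -u side
for th in (4,8,12,16,18):
    R=Ro.from_rotvec(np.radians(th)*ax)
    row(piv+R.apply(p0-piv)+u*.001*th/18-np.array([0,0,.0005]),R*R0,th)
```

```text
t 2.65 [ 0.5003 -0.0714  0.0456] [ 1.7992e+02 -4.0000e-02  5.1940e+01] F [-1.6  0.5  8.2] w 0.0151 q [ 15.  38. -20. 127.  38.  20.  16.]
4 [ 0.   0.3 -7.4] [ 0.0698 -0.0001  0.    ]
8 [  0.    1.2 -15.3] [ 1.397e-01 -1.000e-04  1.000e-04]
12 [  0.    2.7 -23.1] [ 2.095e-01 -2.000e-04  1.000e-04]
16 [  0.    4.7 -30.8] [ 2.793e-01 -2.000e-04  2.000e-04]
18 [  0.    5.9 -34.6] [ 3.142e-01 -2.000e-04  2.000e-04]
```

View pics/b.png

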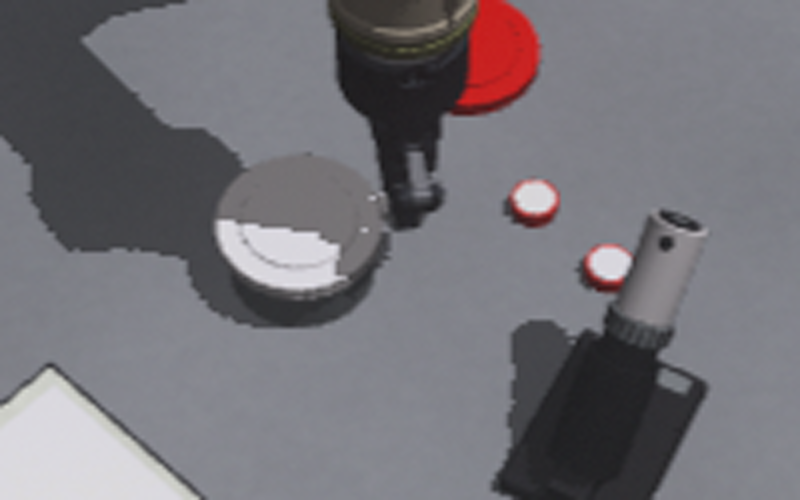

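The jaws have closed on the tab at crop (410,200), width 15.1 mm, and the lid is still flat on the tub. Tipping now about the far rim.

Call:
apply_moves([
  [[0,0,-3.3,0.035,0,0],[0,0.3,-7.4,0.07,0,0],[0,0.7,-11.4,0.105,0,0],[0,1.2,-15.3,0.14,0,0],[0,1.9,-19.2,0.175,0,0],[0,2.7,-23.1,0.21,0,0],[0,3.7,-27,0.245,0,0],[0,4.7,-30.8,0.279,0,0],[0,5.9,-34.6,0.314,0,0],[0,5.9,-34.6,0.314,0,0],[0,5.9,-34.6,0.314,0,0]],
])

```text
clock: 3.62
eef_pos: [0.5053, -0.0756, 0.0805]
tcp_rot: [-162.2, -0.1, 51.9]
wrist_force: [0.3, -0.0, -1.2]
grip_width: 0.0151
```

Run:
```python
from h import *
show()
c=grab('scene'); P=pts(c)
cv2.imwrite('pics/c.png',cv2.resize(c['pixels'][110:235,160:360,::-1],(800,500),interpolation=cv2.INTER_CUBIC))
hsv=cv2.cvtColor(c['pixels'],cv2.COLOR_RGB2HSV)
m=(np.hypot(P[...,0]-.552,P[...,1]+.112)<.048)&(P[...,2]>.045)&(P[...,2]<.1)&(hsv[...,1]<30)&(hsv[...,2]>90)
q=P[m]; s=np.linalg.lstsq(np.c_[q[:,:2]-[.552,-.112],np.ones(len(q))],q[:,2],rcond=None)[0]
print(len(q),s,'tilt',np.degrees(np.arctan(np.hypot(s[0],s[1]))),'az',np.degrees(np.arctan2(s[1],s[0])),'std',np.std(q[:,2]-np.c_[q[:,:2]-[.552,-.112],np.ones(len(q))]@s))
print('plane z over pivot (outer edge of disc)',s[2]-np.hypot(s[0],s[1])*.0475)
```

```text
t 3.6167 [ 0.5053 -0.0756  0.0805] [-1.6218e+02 -7.0000e-02  5.1860e+01] F [ 0.3 -0.  -1.2] w 0.0151 q [ 33.  44. -38. 114.  20.  46.  36.]
892 [-0.22858951  0.1573005   0.06796627] tilt 15.508410747134674 az 145.4667694737684 std 0.004464809188122962
plane z over pivot (outer edge of disc) 0.054785844858676915
```

View pics/c.png

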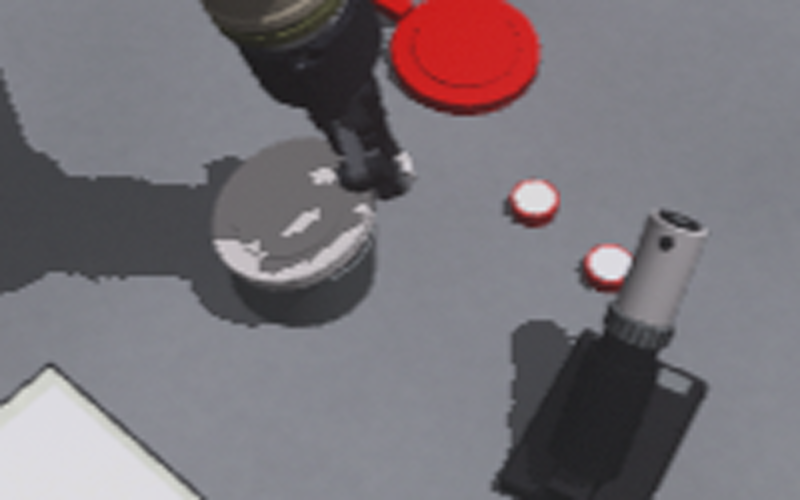

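The lid is tipped about 16–18° with its far edge at crop (235,255) by the rim. I'll press down slightly to feel whether the far edge is actually in contact.

Run:
```python
from h import *
s=env.state(); row(s['eef_pos']+[0,0,-.002],rpy(s['tcp_rot']))
```

```text
[-0.   0.6  1.9] [0. 0. 0.]
```

Call:
apply_moves([
  [[0,0.3,1,0,0,0],[0,0.6,1.9,0,0,0],[0,0.6,1.9,0,0,0],[0,0.6,1.9,0,0,0],[0,0.6,1.9,0,0,0]],
])

```text
clock: 4.08
eef_pos: [0.5048, -0.0749, 0.0786]
tcp_rot: [-162.2, -0.0, 51.9]
wrist_force: [-0.8, 0.1, 1.7]
grip_width: 0.0147
```

Run:
```python
from h import *
show(); print(env.state()['moment'])
```

```text
t 4.0833 [ 0.5048 -0.0749  0.0786] [-1.6218e+02 -5.0000e-02  5.1950e+01] F [-0.8  0.1  1.7] w 0.0147 q [ 33.  44. -38. 114.  20.  46.  36.]
[-0.21747166 -0.22940159  0.04113613]
```

Contact is felt at the far rim (force up 1.7 N, with a moment). Now lift off.

Run:
```python
from h import *
s=env.state(); R=rpy(s['tcp_rot'])
row([.5048,-.0749,.11],R,'up1'); row([.5048,-.0749,.15],R,'up2'); row([.513,-.224,.13],rpy([180,0,52]),'side')
row([.513,-.224,.08],rpy([180,0,52]),'low')
```

```text
up1 [  0.1  -9.6 -29.8] [0. 0. 0.]
up2 [  0.1 -21.8 -67.9] [0. 0. 0.]
side [-112.3   77.9  -79.1] [-0.311  -0.0009 -0.0008]
low [-112.3   93.2  -31.5] [-0.311  -0.0009 -0.0008]
```

Call:
apply_moves([
  [[0,-5,-15,0,0,0],[0,-10,-30,0,0,0],[0,-16,-49,0,0,0],[0,-22,-68,0,0,0],[-15,-9,-70,-0.04,0,0],[-37,11,-72,-0.1,0,0],[-62,33,-74,-0.18,0,0],[-87,55,-77,-0.25,0,0],[-105,71,-78,-0.3,0,0],[-112,78,-79,-0.311,0,0],[-112,86,-55,-0.311,0,0],[-112,86,-55,-0.311,0,0]],
])

```text
clock: 5.08
eef_pos: [0.5121, -0.2237, 0.1022]
tcp_rot: [-179.8, 0.0, 51.9]
wrist_force: [-0.2, -0.3, -0.7]
grip_width: 0.015
```

Run:
```python
from h import *
show(); row([.513,-.224,.03],rpy([180,0,52]));row([.513,-.224,.0055],rpy([180,0,52]))
c=grab('scene'); P=pts(c)
cv2.imwrite('pics/d.png',cv2.resize(c['pixels'][60:260,60:340,::-1],(784,560),interpolation=cv2.INTER_CUBIC))
```

```text
t 5.0833 [ 0.5121 -0.2237  0.1022] [-179.77    0.     51.9 ] F [-0.2 -0.3 -0.7] w 0.015 q [ 39.  37. -31. 118.  33.  34.  37.]
 [ 0.3  1.1 72.2] [-0.004   0.0001 -0.0017]
 [ 0.3  1.2 96.7] [-0.004   0.0001 -0.0017]
```

View pics/d.png

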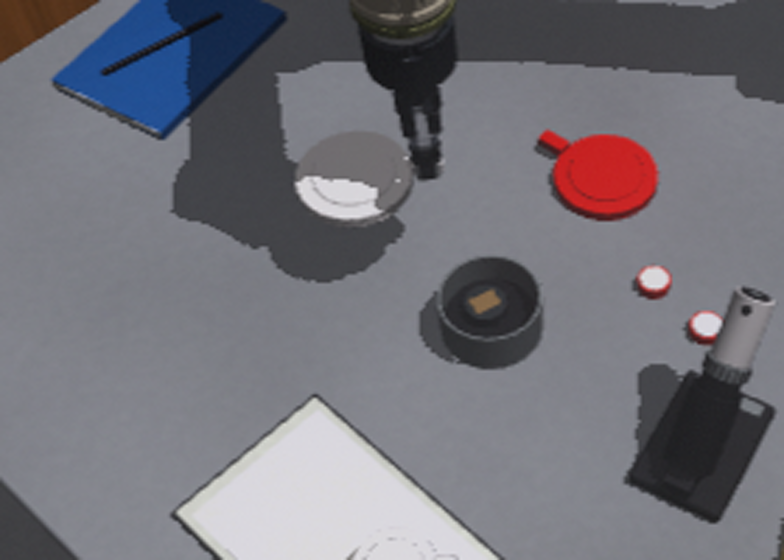

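The lid hangs level in the gripper at (355,175). The open tub is at (490,312) with its sample in the middle. Lowering now: first close to the bench, then slowly while watching the force.

Call:
apply_moves([
  [[0,1,25,0,0,0],[0,1,50,0,0,0],[0,1,72,0,0,0],[0,1,82,0,0,0],[0,1,89,-0.004,0,0],[0,1,92,-0.004,0,0],[0,1,93,-0.004,0,0],[0,1,93,-0.004,0,0]],
])

```text
clock: 5.8
eef_pos: [0.5136, -0.2233, 0.0111]
tcp_rot: [180.0, -0.0, 52.0]
wrist_force: [0.4, -0.7, -1.3]
grip_width: 0.0147
```

Run:
```python
from h import *
show(); print(env.state()['moment'])
c=grab('scene'); P=pts(c)
lid=np.array([.565,-.265])
hsv=cv2.cvtColor(c['pixels'],cv2.COLOR_RGB2HSV)
m=(np.hypot(P[...,0]-.565,P[...,1]+.265)<.04)&(P[...,2]<.03)&(hsv[...,1]<40)
q=P[m]; A=np.c_[q[:,:2]-lid,np.ones(len(q))]
for _ in range(3):
    s=np.linalg.lstsq(A,q[:,2],rcond=None)[0]; e=abs(q[:,2]-A@s); k=e<.003; A,q=A[k],q[k]
print(len(q),s)
```

```text
t 5.8 [ 0.5136 -0.2233  0.0111] [ 1.7996e+02 -3.0000e-02  5.1990e+01] F [ 0.4 -0.7 -1.3] w 0.0147 q [ 33.  44. -22. 121.  42.  23.  29.]
[-0.00617239  0.04094558 -0.01477412]
502 [-0.00677977  0.00170424  0.01853536]
```

Call:
apply_moves([
  [[0,0,2,0,0,0],[0,0,4,0,0,0],[0,0,5,0,0,0],[0,0,6,0,0,0],[0,0,6.5,0,0,0],[0,0,6.5,0,0,0]],
])

```text
clock: 6.35
eef_pos: [0.5137, -0.2236, 0.0056]
tcp_rot: [179.9, -0.0, 52.0]
wrist_force: [-3.4, 1.4, 12.1]
grip_width: 0.0147
```

Contact with the bench at 12 N. Ease off, open and back away upward.

Call:
apply_moves([
  [[0,0,0.3,0,0,0],[0,0,0,0,0,0],[0,0,0,0,0,0]],
])

```text
clock: 6.6
eef_pos: [0.5138, -0.2236, 0.0058]
tcp_rot: [179.9, -0.0, 52.0]
wrist_force: [-1.3, 1.1, 3.8]
grip_width: 0.0146
```

Call:
apply_moves([
  [[0,0,0,0,0,0],[0,0,0,0,0,0],[0,0,0,0,0,0],[0,0,-1,0,0,0],[0,0,-15,0,0,0],[0,0,-50,0,0,0],[0,0,-90,0,0,0],[0,0,-130,0,0,0],[0,0,-160,0,0,0],[0,0,-170,0,0,0]],
], grip=40)

```text
clock: 7.43
eef_pos: [0.5151, -0.2237, 0.1803]
tcp_rot: [179.6, -0.1, 52.0]
wrist_force: [-0.1, -0.2, 0.2]
grip_width: 0.034
```

Run:
```python
from h import *
show()
c=grab('scene'); P=pts(c)
hsv=cv2.cvtColor(c['pixels'],cv2.COLOR_RGB2HSV)
m=(np.hypot(P[...,0]-.565,P[...,1]+.265)<.055)&(P[...,2]>.006)&(P[...,2]<.05)
q=P[m]; print('lid z',np.percentile(q[:,2],[2,50,98]),((q.min(0)+q.max(0))/2),q.max(0)-q.min(0))
# tub rim
m=(np.hypot(P[...,0]-.552,P[...,1]+.112)<.06)&(abs(P[...,2]-.047)<.004)
q=P[m].astype(np.float32); print('rim scene',cv2.minEnclosingCircle(q[:,:2]),len(q))
c=grab('top');P=pts(c);m=(np.hypot(P[...,0]-.552,P[...,1]+.112)<.06)&(abs(P[...,2]-.047)<.004)
q=P[m].astype(np.float32); print('rim top',cv2.minEnclosingCircle(q[:,:2]),len(q))
# scope grasp target candidates
mid=np.array([.5054,.1085,.0916]); a=np.array([-.626,-.151,.766]); a/=np.linalg.norm(a)
e=np.array([a[0],a[1],0]);e/=np.linalg.norm(e)
for tilt in (0,15,25,40):
    z=-(np.sin(np.radians(tilt))*e+np.cos(np.radians(tilt))*np.array([0,0,1])) # tool z
    x=np.cross([0,0,1],e); x=-x if x[1]<0 else x
    y=np.cross(z,x); R=Ro.from_matrix(np.c_[x,y,z]); g=mid+.046*a
    tcp=g+.019*z; pre=tcp-.11*z
    print(tilt,'tcp',tcp.round(4),'pre',pre.round(4),R.as_euler('xyz',degrees=True).round(1))
```

```text
t 7.4333 [ 0.5151 -0.2237  0.1803] [ 1.7957e+02 -1.0000e-01  5.1970e+01] F [-0.1 -0.2  0.2] w 0.034 q [ 43.  31. -37. 115.  27.  43.  42.]
lid z [0.00817158 0.01285373 0.01692967] [ 0.56539747 -0.26330958  0.01327535] [0.10509453 0.10552325 0.01433481]Traceback (most recent call last):
  File "<stdin>", line 9, in <module>
cv2.error: OpenCV(4.12.0) /io/opencv/modules/imgproc/src/shapedescr.cpp:201: error: (-215:Assertion failed) count >= 0 && (depth == CV_32F || depth == CV_32S) in function 'minEnclosingCircle'
```

Run:
```python
from h import *
for n in('scene','top'):
    c=grab(n);P=pts(c);m=(np.hypot(P[...,0]-.552,P[...,1]+.112)<.065)&(abs(P[...,2]-.046)<.005)
    q=np.ascontiguousarray(P[m][:,:2].astype(np.float32)); print('rim',n,len(q))
    if len(q)>10: print(cv2.minEnclosingCircle(q))
mid=np.array([.5054,.1085,.0916]); a=np.array([-.626,-.151,.766]); a/=np.linalg.norm(a)
e=np.array([a[0],a[1],0]);e/=np.linalg.norm(e)
for tilt in (0,15,25,40):
    z=-(np.sin(np.radians(tilt))*e+np.cos(np.radians(tilt))*np.array([0,0,1]))
    x=np.cross([0,0,1],e); x=-x if x[1]<0 else x
    y=np.cross(z,x); R=Ro.from_matrix(np.c_[x,y,z]); g=mid+.046*a
    tcp=g+.019*z; pre=tcp-.11*z
    print(tilt,'tcp',tcp.round(4),'pre',pre.round(4),R.as_euler('xyz',degrees=True).round(1)); row(pre,R)
```

```text
rim scene 219
((0.5512112379074097, -0.1099545881152153), 0.04875006154179573)
rim top 300
((0.5531326532363892, -0.11334928125143051), 0.04756883531808853)
0 tcp [0.4766 0.1016 0.1078] pre [0.4766 0.1016 0.2178] [180.    0.  103.6]
 [ 233.5 -229.4  -42.6] [ 0.0033  0.0016 -0.901 ]
15 tcp [0.4814 0.1027 0.1085] pre [0.4537 0.096  0.2147] [165.    0.  103.6]
 [ 215.1 -244.   -39.5] [-0.2405  0.1195 -0.8954]
25 tcp [0.4844 0.1034 0.1096] pre [0.4392 0.0925 0.2093] [155.    0.  103.6]
 [ 203.4 -253.3  -34.1] [-0.4029  0.198  -0.8858]
40 tcp [0.4885 0.1044 0.1123] pre [0.4198 0.0878 0.1965] [140.    0.  103.6]
 [ 187.7 -265.8  -21.4] [-0.6462  0.3156 -0.8624]
```

Lid lies flat (top 12–13 mm) at (0.565,-0.263) and the tub hasn't moved, centre about (0.552,-0.1115). Going to the microscope with a 15° tool tilt.

Call:
apply_moves([
  [[20,-22,-40,-0.02,0.01,-0.09],[215,-244,-45,-0.24,0.12,-0.895],[215,-244,-45,-0.24,0.12,-0.895],[215,-244,-45,-0.24,0.12,-0.895],[215,-244,-45,-0.24,0.12,-0.895],[215,-244,-45,-0.24,0.12,-0.895],[215,-244,-45,-0.24,0.12,-0.895],[215,-244,-45,-0.24,0.12,-0.895],[215,-244,-40,-0.24,0.12,-0.895],[215,-244,-40,-0.24,0.12,-0.895],[215,-244,-40,-0.24,0.12,-0.895],[215,-244,-40,-0.24,0.12,-0.895]],
], grip=75)

```text
clock: 8.58
eef_pos: [0.4534, 0.095, 0.2141]
tcp_rot: [165.2, -0.1, 103.5]
wrist_force: [0.4, -0.2, -0.1]
grip_width: 0.0642
```

Run:
```python
from h import *
show(); row([.4537,.096,.2147],rpy([165,0,103.6])); row([.4814,.1027,.1085],rpy([165,0,103.6]))
```

```text
t 8.5833 [0.4534 0.095  0.2141] [ 1.6516e+02 -6.0000e-02  1.0348e+02] F [ 0.4 -0.2 -0.1] w 0.0642 q [ 18.  19. -48. 134.  45.  25.  37.]
 [ 0.9  0.7 -0.4] [-0.0027 -0.0004 -0.0022]
 [  0.9   1.  109.6] [-0.0027 -0.0004 -0.0022]
```

Call:
apply_moves([
  [[1,1,30,0,0,0],[1,1,60,0,0,0],[1,1,85,0,0,0],[1,1,100,0,0,0],[1,1,108,0,0,0],[1,1,110,0,0,0],[1,1,110,0,0,0]],
])

```text
clock: 9.17
eef_pos: [0.4814, 0.1017, 0.1071]
tcp_rot: [165.3, -0.1, 103.4]
wrist_force: [0.7, 0.4, 1.0]
grip_width: 0.0642
```

Call:
apply_moves([
  [[0,0,0,0,0,0],[0,0,0,0,0,0],[0,0,0,0,0,0],[0,0,0,0,0,0],[0,0,0,0,0,0]],
], grip=0, force=80)

```text
clock: 9.58
eef_pos: [0.4813, 0.1015, 0.1077]
tcp_rot: [165.2, -0.0, 103.4]
wrist_force: [-2.5, -0.5, 7.4]
grip_width: 0.0327
```

Run:
```python
from h import *
show()
c=grab('scene')
cv2.imwrite('pics/e.png',cv2.resize(c['pixels'][110:260,220:400,::-1],(720,600),interpolation=cv2.INTER_CUBIC))
a=np.array([-.626,-.151,.766]); s=env.state()
for d in(.02,.05,.085): row(s['eef_pos']+d*a,rpy(s['tcp_rot']),d)
```

```text
t 9.5833 [0.4813 0.1015 0.1077] [ 1.6524e+02 -5.0000e-02  1.0336e+02] F [-2.5 -0.5  7.4] w 0.0327 q [ -1.  30. -26. 138.  89.  15.  -6.]
0.02 [ -0.   -8.5 -18.1] [0. 0. 0.]
0.05 [ -0.1 -21.4 -45.2] [0. 0. 0.]
0.085 [ -0.1 -36.3 -76.9] [0. 0. 0.]
```

View pics/e.png

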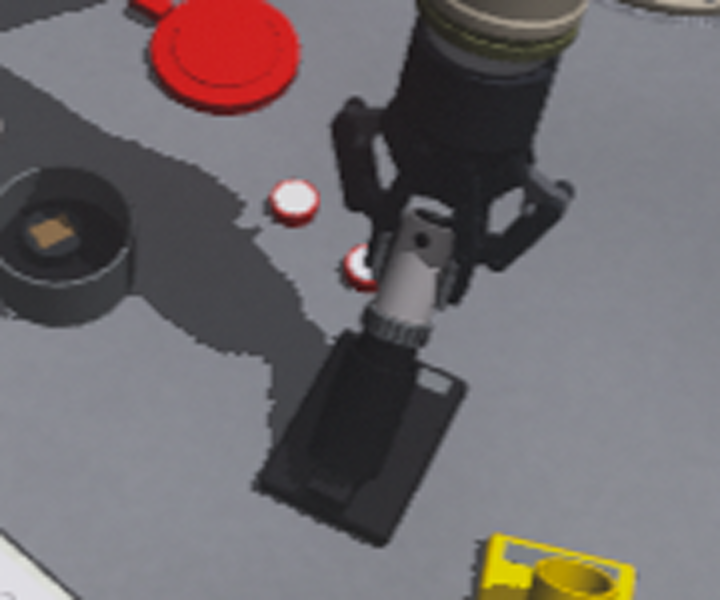

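The barrel sits between the pads at crop (415,255), above the ribbed ring at (395,325). Drawing out along the cup axis.

Call:
apply_moves([
  [[0,-4,-9,0,0,0],[0,-8.5,-18,0,0,0],[0,-13,-27,0,0,0],[0,-17,-36,0,0,0],[0,-21.4,-45,0,0,0],[0,-21.4,-45,0,0,0]],
])

```text
clock: 10.13
eef_pos: [0.4492, 0.0935, 0.1468]
tcp_rot: [165.2, 0.0, 103.3]
wrist_force: [-0.0, 0.2, -1.2]
grip_width: 0.0325
```

Run:
```python
from h import *
show()
a=np.array([-.626,-.151,.766]); s=env.state()
for d in(.02,.04,.045): row(np.array([.4813,.1015,.1077])+(d+.05)*a,rpy([165.2,0,103.4]),d)
```

```text
t 10.1333 [0.4492 0.0935 0.1468] [1.6518e+02 1.0000e-02 1.0335e+02] F [-0.   0.2 -1.2] w 0.0325 q [  0.  23. -27. 140.  72.  14.  11.]
0.02 [  0.2  -7.9 -17.1] [ 0.0003  0.0004 -0.0008]
0.04 [  0.1 -16.5 -35.2] [ 0.0003  0.0004 -0.0008]
0.045 [  0.1 -18.6 -39.7] [ 0.0003  0.0004 -0.0008]
```

Call:
apply_moves([
  [[0,-4,-9,0,0,0],[0,-8,-17,0,0,0],[0,-12,-26,0,0,0],[0,-16.5,-35,0,0,0],[0,-18.6,-40,0,0,0],[0,-18.6,-40,0,0,0]],
])

```text
clock: 10.63
eef_pos: [0.4218, 0.0866, 0.1812]
tcp_rot: [165.1, 0.0, 103.3]
wrist_force: [-0.3, -0.7, -1.1]
grip_width: 0.0326
```

Run:
```python
from h import *
show()
s=env.state();R=rpy(s['tcp_rot']);p=s['eef_pos']
a=np.array([-.626,-.151,.766]);a/=np.linalg.norm(a)
row(p+[0,0,.06],R,'up')
# final pose: bring a to +z by minimal rotation, plus yaw; mid at grasp offset
ax=np.cross(a,[0,0,1]); Rm=Ro.from_rotvec(ax/np.linalg.norm(ax)*np.arccos(a[2]))
mid_off=R.inv().apply(np.array([.5054,.1085,.0916])-np.array([.4813,.1015,.1077])) # mid rel. tcp, tool frame (grip moment)
lens_off=mid_off-.075*R.inv().apply(a); print('offs',mid_off,lens_off)
for yaw in(0,-25,-50):
    Rf=Ro.from_euler('z',yaw,degrees=True)*Rm*R
    for h in(.10,.03):
        t=np.array([.552,-.1115,.048+h])-Rf.apply(lens_off); print(yaw,h,'tcp',t,Rf.as_euler('xyz',degrees=True)); row(t,Rf)
```

```text
t 10.6333 [0.4218 0.0866 0.1812] [1.6513e+02 4.0000e-02 1.0330e+02] F [-0.3 -0.7 -1.1] w 0.0326 q [  8.  18. -36. 141.  56.  17.  25.]
up [ -0.   15.4 -58. ] [0. 0. 0.]
offs [0.00127919 0.02009495 0.02199037] [0.00154139 0.05201299 0.08985915]
0 0.1 tcp [ 0.54368745 -0.11469185  0.25145582] [-154.8128501     0.20030012  103.39228182]
 [-224.    87.9  -49.2] [ 0.699  -0.0029 -0.0013]
0 0.03 tcp [ 0.54368745 -0.11469185  0.18145582] [-154.8128501     0.20030012  103.39228182]
 [-223.9   70.    18.5] [ 0.699  -0.0029 -0.0013]
-25 0.1 tcp [ 0.54311734 -0.11087976  0.25145582] [-154.8128501     0.20030012   78.39228182]
 [-220.1   88.2  -49.1] [0.6887 0.0372 0.4421]
-25 0.03 tcp [ 0.54311734 -0.11087976  0.18145582] [-154.8128501     0.20030012   78.39228182]
 [-220.1   70.3   18.6] [0.6887 0.0372 0.4421]
-50 0.1 tcp [ 0.5442117  -0.1071839   0.25145582] [-154.8128501     0.20030012   53.39228182]
 [-216.8   90.1  -48.6] [0.6554 0.0773 0.8849]
-50 0.03 tcp [ 0.5442117  -0.1071839   0.18145582] [-154.8128501     0.20030012   53.39228182]
 [-216.7   72.1   19.1] [0.6554 0.0773 0.8849]
```

The lens is clear of the cup (94 mm drawn). Up, then across to above the tub while turning upright.

Call:
apply_moves([
  [[0,8,-30,0,0,0],[0,18,-70,0,0,0],[-30,30,-75,0.09,0,0.06],[-60,40,-80,0.18,0.01,0.12],[-90,50,-80,0.27,0.015,0.18],[-120,60,-80,0.36,0.02,0.24],[-150,68,-75,0.46,0.025,0.3],[-180,76,-70,0.56,0.03,0.36],[-205,84,-65,0.65,0.035,0.42],[-220,88,-55,0.689,0.037,0.442],[-220,88,-49,0.689,0.037,0.442],[-220,88,-49,0.689,0.037,0.442]],
])

```text
clock: 11.63
eef_pos: [0.5434, -0.1121, 0.2479]
tcp_rot: [-154.6, 0.3, 78.3]
wrist_force: [-0.1, -0.0, -2.0]
grip_width: 0.0328
```

Run:
```python
from h import *
from scipy.optimize import least_squares
show(); s=env.state(); R0=rpy(s['tcp_rot']); p=s['eef_pos']
L=p+R0.apply([.0013,.052,.0899]); print('lens pred',L)
for n in('scene','top'):
    c=grab(n);P=pts(c);k=(np.hypot(P[...,0]-L[0],P[...,1]-L[1])<.04)&(P[...,2]>L[2]-.02)&(P[...,2]<L[2]+.11)
    q=P[k];print(n,len(q)); np.save(n+'_f.npy',q)
    for z in np.arange(L[2]-.015,L[2]+.11,.01):
        w=q[abs(q[:,2]-z)<.005]
        if len(w)>3: print(round(z,3),len(w),w.min(0)[:2].round(4),w.max(0)[:2].round(4),w.mean(0)[:2].round(4))
    if n=='scene': cv2.imwrite('pics/f.png',cv2.resize(c['pixels'][60:260,140:380,::-1],(720,600),interpolation=cv2.INTER_CUBIC))
```

```text
t 11.6333 [ 0.5434 -0.1121  0.2479] [-154.65    0.32   78.27] F [-0.1 -0.  -2. ] w 0.0328 q [ 32.  39. -42.  95.  17.  80.  63.]
lens pred [ 0.55188782 -0.11310309  0.14442541]
scene 489
0.139 4 [ 0.5466 -0.1069] [ 0.5651 -0.0989] [ 0.5579 -0.1025]
0.149 32 [ 0.5465 -0.1199] [ 0.5688 -0.0965] [ 0.5605 -0.1036]
0.159 33 [ 0.5391 -0.1185] [ 0.5699 -0.0946] [ 0.5598 -0.102 ]
0.169 45 [ 0.5388 -0.1236] [ 0.5694 -0.0947] [ 0.5609 -0.103 ]
0.179 43 [ 0.5465 -0.1218] [ 0.57   -0.0956] [ 0.5619 -0.1036]
0.189 42 [ 0.5446 -0.1207] [ 0.5699 -0.0945] [ 0.5613 -0.1026]
0.199 50 [ 0.5438 -0.1192] [ 0.5696 -0.0947] [ 0.5609 -0.1025]
0.209 44 [ 0.5415 -0.1222] [ 0.569  -0.0954] [ 0.56   -0.1036]
0.219 33 [ 0.5391 -0.121 ] [ 0.572  -0.0951] [ 0.5608 -0.1023]
0.229 66 [ 0.5398 -0.128 ] [ 0.5722 -0.0916] [ 0.5614 -0.1027]
0.239 59 [ 0.5451 -0.1267] [ 0.5719 -0.094 ] [ 0.5634 -0.1049]
0.249 38 [ 0.5415 -0.1218] [ 0.5699 -0.0856] [ 0.5632 -0.1037]
top 219
0.159 18 [ 0.5378 -0.1073] [ 0.563  -0.0959] [ 0.5498 -0.099 ]
0.169 26 [ 0.5374 -0.1068] [ 0.566  -0.0958] [ 0.5501 -0.0991]
0.179 29 [ 0.5372 -0.1083] [ 0.5651 -0.0958] [ 0.5486 -0.0992]
0.189 27 [ 0.5367 -0.1083] [ 0.5627 -0.0956] [ 0.5481 -0.0995]
0.199 26 [ 0.5365 -0.1116] [ 0.5604 -0.0955] [ 0.5453 -0.1007]
0.209 10 [ 0.5388 -0.1041] [ 0.5492 -0.0963] [ 0.544  -0.0994]
0.229 19 [ 0.5336 -0.1206] [ 0.5478 -0.0945] [ 0.5373 -0.1053]
0.239 42 [ 0.5335 -0.1223] [ 0.5427 -0.0979] [ 0.5371 -0.1077]
0.249 17 [ 0.5359 -0.1267] [ 0.5435 -0.0993] [ 0.5386 -0.1074]
```

View pics/f.png

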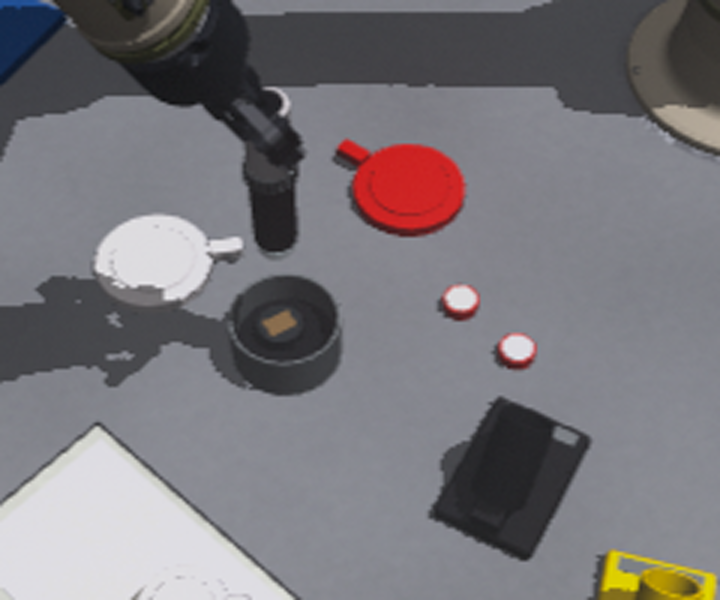

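The microscope is upright above the tub (lens at (275,248), tub at (285,325)), and the lid lies flat beside the tub. I'll fit its axis to correct what tilt and offset remain.

```bash
cat > fit.py <<'E'
from h import *
from scipy.optimize import least_squares
def fit(zl,xy=(.552,-.1115)):
    out=[];allq=[]
    for n in('scene','top'):
        c=grab(n);P=pts(c);k=(np.hypot(P[...,0]-xy[0],P[...,1]-xy[1])<.035)&(P[...,2]>zl+.004)&(P[...,2]<zl+.07)
        allq.append(P[k])
    zc=zl+.035
    for name,q in(('scene',allq[0]),('top',allq[1]),('both',np.vstack(allq))):
        def f(x):
            a=np.array([x[0],x[1],1]);a/=np.linalg.norm(a);d=q-[x[2],x[3],zc];return np.linalg.norm(d-np.outer(d@a,a),axis=1)-.017
        r=least_squares(f,[0,0,*xy],loss='soft_l1',f_scale=.001).x
        print(name,len(q),'tilt xy deg',np.degrees(r[:2]).round(2),'at lens',(r[2:]-r[:2]*.035).round(4),'res',abs(f(r)).mean().round(4)); out.append(r)
    return out
def lens_z(zl,xy=(.552,-.1115)):
    for n in('scene',):
        c=grab(n);P=pts(c);k=(np.hypot(P[...,0]-xy[0],P[...,1]-xy[1])<.022)&(P[...,2]>.06); print('lowest',n,np.percentile(P[k][:,2],[0,1,3,5]).round(4))
E
python3 - <<'E'
from fit import *
show(); fit(.144); lens_z(.144)
E
```

```text
t 11.7333 [ 0.5426 -0.1102  0.2507] [-154.78    0.25   78.47] F [-0.6  1.2 -1. ] w 0.0326 q [ 32.  38. -42.  95.  17.  80.  63.]
scene 271 tilt xy deg [0.07 0.5 ] at lens [ 0.551  -0.1112] res 0.0008
top 137 tilt xy deg [-0.5  -0.01] at lens [ 0.5535 -0.1123] res 0.0002
both 408 tilt xy deg [-0.09  0.42] at lens [ 0.5519 -0.1121] res 0.001
lowest scene [0.1446 0.1489 0.1533 0.1564]
```

Run:
```python
from h import *
s=env.state(); R=rpy(s['tcp_rot'])
for d in(.03,.055,.068): row([.5431,-.1109,.2507-d],rpy([-154.8,.2,78.4]),d)
```

```text
0.03 [-0.6 14.  28.3] [0.0017 0.0015 0.001 ]
0.055 [-0.4 24.6 50.9] [0.0017 0.0015 0.001 ]
0.068 [-0.4 30.1 62.7] [0.0017 0.0015 0.001 ]
```

Call:
apply_moves([
  [[-0.5,5,9,0,0,0],[-0.5,10,19,0,0,0],[-0.5,14,28,0,0,0],[-0.5,19,40,0,0,0],[-0.5,24.6,51,0,0,0],[-0.5,28,58,0,0,0],[-0.5,30,62,0,0,0],[-0.5,30,62.5,0,0,0],[-0.5,30,62.5,0,0,0]],
])

```text
clock: 12.63
eef_pos: [0.5431, -0.1109, 0.1827]
tcp_rot: [-154.9, 0.2, 78.5]
wrist_force: [0.4, 0.3, -0.9]
grip_width: 0.0326
```

Run:
```python
from fit import *
show(); fit(.078)
c=grab('scene');P=pts(c); cv2.imwrite('pics/g.png',cv2.resize(c['pixels'][100:200,180:300,::-1],(720,600),interpolation=cv2.INTER_CUBIC))
# project predicted lens-end circle, near edge, for comparison with the picture
s=env.state();L=s['eef_pos']+rpy(s['tcp_rot']).apply([.0015,.052,.0899]);print('lens pred',L)
cam=np.linalg.inv(c['camera_from_world'])[:3,3]; d=(cam-L)[:2];d/=np.linalg.norm(d)
for dz in(-.004,0,.004):
    X=c['camera_from_world']@np.r_[L[:2]+.017*d,L[2]+dz,1]; u=c['f']*X[0]/-X[2]+c['cx'];v=-c['f']*X[1]/-X[2]+c['cy']; print(dz,'crop px',((u-180+.5)*6).round(1),((v-100+.5)*6).round(1))
for n in('scene','top'):
    c=grab(n);P=pts(c);m=(np.hypot(P[...,0]-.552,P[...,1]+.112)<.065)&(abs(P[...,2]-.046)<.005)
    q=np.ascontiguousarray(P[m][:,:2].astype(np.float32)); print('rim',n,len(q),cv2.minEnclosingCircle(q))
```

```text
t 12.6333 [ 0.5431 -0.1109  0.1827] [-154.87    0.24   78.49] F [ 0.4  0.3 -0.9] w 0.0326 q [ 31.  42. -41.  98.  19.  74.  62.]
scene 226 tilt xy deg [0.09 0.32] at lens [ 0.5514 -0.1118] res 0.0008
top 82 tilt xy deg [-0.66 -0.  ] at lens [ 0.5545 -0.1133] res 0.0002
both 308 tilt xy deg [-0.34  0.86] at lens [ 0.5524 -0.113 ] res 0.0011
lens pred [ 0.55247395 -0.11174099  0.07995003]
-0.004 crop px 328.3 390.4
0 crop px 327.8 384.6
0.004 crop px 327.3 378.7
rim scene 182 ((0.5526815056800842, -0.11071286350488663), 0.04881991073489189)
rim top 186 ((0.5529775023460388, -0.11319295316934586), 0.04739425703883171)
```

View pics/g.png

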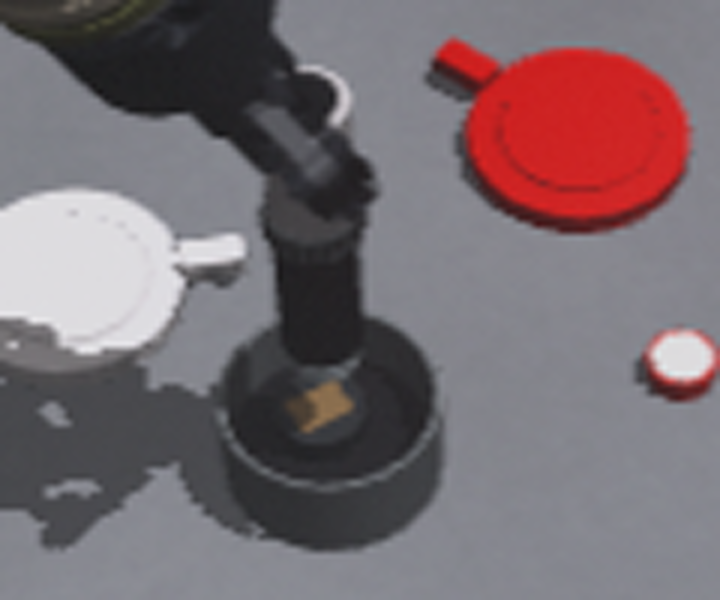

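The lens hangs over the tub's middle, its lower edge at about crop (330,377), slightly above the predicted 385. I'll check the edge rows numerically.

Run:
```python
from fit import *
c=grab('scene');P=pts(c);show()
for col in(232,234,236):
    print(col,[(r,int(c['pixels'][r,col].mean()),round(float(P[r,col,2]),3)) for r in range(154,168)])
```

```text
t 12.9333 [ 0.5433 -0.111   0.1834] [-154.95    0.26   78.48] F [ 0.3 -0.1  0.1] w 0.0327 q [ 31.  42. -41.  98.  19.  74.  62.]
232 [(154, 36, 0.116), (155, 36, 0.112), (156, 35, 0.111), (157, 35, 0.109), (158, 34, 0.101), (159, 35, 0.098), (160, 34, 0.095), (161, 81, 0.088), (162, 75, 0.083), (163, 69, 0.028), (164, 68, 0.032), (165, 105, 0.032), (166, 108, 0.03), (167, 87, 0.031)]
234 [(154, 35, 0.118), (155, 35, 0.113), (156, 34, 0.109), (157, 35, 0.104), (158, 35, 0.104), (159, 36, 0.098), (160, 36, 0.094), (161, 91, 0.087), (162, 83, 0.083), (163, 81, 0.081), (164, 106, 0.03), (165, 108, 0.034), (166, 108, 0.034), (167, 109, 0.026)]
236 [(154, 35, 0.116), (155, 36, 0.111), (156, 36, 0.108), (157, 36, 0.106), (158, 36, 0.101), (159, 36, 0.099), (160, 45, 0.093), (161, 97, 0.086), (162, 98, 0.084), (163, 76, 0.031), (164, 92, 0.031), (165, 99, 0.032), (166, 108, 0.03), (167, 108, 0.03)]
```

Call:
apply_moves([
  [[0,0.5,1,0,0,0],[0,1,2,0,0,0],[0,1,2,0,0,0],[0,1,2,0,0,0],[0,1,2,0,0,0],[0,1,2,0,0,0],[0,1,2,0,0,0],[0,1,2,0,0,0]],
])

```text
clock: 13.6
eef_pos: [0.5433, -0.111, 0.1811]
tcp_rot: [-154.9, 0.3, 78.5]
wrist_force: [0.6, 0.4, -2.0]
grip_width: 0.0324
```

Run:
```python
from fit import *
show(); s=env.state(); print('lens',s['eef_pos']+rpy(s['tcp_rot']).apply([.0015,.052,.0899]),'qd',abs(s['qd']).max())
fit(.078); env.finish_job()
```

```text
t 13.6 [ 0.5433 -0.111   0.1811] [-154.95    0.26   78.49] F [ 0.6  0.4 -2. ] w 0.0324 q [ 31.  42. -40.  98.  19.  74.  62.]
lens [ 0.55240396 -0.11181156  0.07767139] qd 0.10322539215955837
scene 232 tilt xy deg [-0.96 -0.13] at lens [ 0.5527 -0.1115] res 0.0008
top 77 tilt xy deg [-0.89 -0.29] at lens [ 0.5546 -0.1133] res 0.0002
both 309 tilt xy deg [-1.39  0.63] at lens [ 0.5536 -0.1129] res 0.001
the job is handed in; nothing more can be done
```

The job is done and handed in at about 13.7 s; no verdict is reported.

- **Lid:** I tipped it about 16–18° by the tab. A light downward press met contact (1.7 N and a moment), so the far edge was on the rim. I then lifted it off and laid it flat on the bench at about (0.565, -0.263), releasing it only after it touched down. Its top then read 12–13 mm above the bench.
- **Microscope:** I drew it 94 mm along the cup axis before turning it upright. I'm holding it over the middle of the open tub with the lens about 30 mm above the rim, within about 2 mm of the tub's centre. The arm is still and no contact shows in the wrist force.
- **Tub:** its rim centre stayed within about 1 mm of where it was first measured. The sample was still in the tub in the last picture.

**Checks that disagreed:**
- The last axis fits gave 0.9–1.5° of lens tilt, against under 1° in the fits before them.
- The two cameras differ by about 2 mm on the lens position, which is the calibration limit.
- My first reading of the lens edge in the last picture put the lens about 4 mm higher than predicted. The edge's depth readings then agreed with the prediction.

I planned every move to stay clear of the small tub, stone and caps, but did not measure them again at the end.

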